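# Load the mate-cup dryer and set its timer

### The job

Load the drying cabinet: stand every steel mate cup upright on its pull-out rack, then slide the rack fully home and push the glass door shut until it snaps onto its catch. Only once the door is shut, turn the timer sleeve on the cabinet's roof to the click at number 8.

Things in the scene. Friction and masses are not known exactly. Their poses are not given: they have to be found in the camera images.
- cabinet: White drying cabinet fixed to the bar, 230 wide (y), 210 deep (x), 140 high; its place and yaw vary. Origin: on the bar under the middle of the front opening; x points into the cabinet (away from the robot), y to its left seen from the robot, z up. Opening 105 high under a 35 thick roof whose front edge lies at x = +12. Side walls 10 thick.
- rack (a joint): Slide of the aluminium rack in m: 0 = fully home, 0.2 = fully drawn out towards the robot (stop). The rack is an open tray, 176 x 176 outside, walls 5 thick and 22 high, inside 166 x 166, its floor 15 above the bar. It stays where it is left (drag about 5 N).
- rack_floor (a point): Centre of the rack's inner floor (upper side); axes as the cabinet's. It moves with the rack. Room for four cups, two by two (78 apart).
- rack_pull (a point): Middle of the top end of the rack's upright pull: a flat aluminium tab 10 thick (cabinet x), 40 wide (y), at the middle of the rack's front, its top 98 above the bar. With the rack home the tab's front face is at cabinet x = +6, still 6 ahead of the roof's front edge.
- door (a joint): Hinge angle of the upright glass door in rad: 0 = shut and seated on its catch, grows as it opens towards the robot, 1.9 = fully open. It stays where it is left. The last 0.07 rad goes over a sprung catch (about 4 N at the door's edge) which then draws it shut.
- door_hinge (a point): Top end of the door's vertical hinge axis, at the door's left edge (cabinet y = +113), 135 above the bar. The door is a 12 thick panel centred on this axis, 130 high (5 to 135 above the bar), 226 from hinge to free edge.
- door_edge (a point): Top corner of the door's free (right) edge, 226 from the hinge. Near that edge the outer face carries an upright steel strip handle, 10 wide, standing out 16, centred 12 from the edge.
- timer (a joint): Angle of the timer sleeve in rad: ten clicks, number k at 0.4*k (0 to 9), so 8 is at 3.2. Grows clockwise seen from above. Springy detents draw it to the nearest number; turning takes about 0.15 N m. Ten black ticks on the roof mark the numbers clockwise from 0, which points to cabinet -x and has a dot; 0, 3, 6, 9 are long ticks.
- timer_top (a point): Centre of the top of the timer sleeve: an upright ribbed steel cylinder of 48 diameter and 45 high on the roof, top 186 above the bar; its axis is vertical.
- timer_mark (a point): Top end of the black index line at the sleeve's rim, 24 from the axis, which points at the number set.
- cup0: Double-wall stainless steel mate cup, round, straight-sided, 62 outside diameter, 62 high, open at the top, no handle, 0.2 kg. Origin at the centre of its underside, z up out of its mouth. Between two and four such cups are present; an absent one gives None.
- cup1: Double-wall stainless steel mate cup, round, straight-sided, 62 outside diameter, 62 high, open at the top, no handle, 0.2 kg. Origin at the centre of its underside, z up out of its mouth. Between two and four such cups are present; an absent one gives None.
- cup2: Double-wall stainless steel mate cup, round, straight-sided, 62 outside diameter, 62 high, open at the top, no handle, 0.2 kg. Origin at the centre of its underside, z up out of its mouth. Between two and four such cups are present; an absent one gives None.
- cup3: Double-wall stainless steel mate cup, round, straight-sided, 62 outside diameter, 62 high, open at the top, no handle, 0.2 kg. Origin at the centre of its underside, z up out of its mouth. Between two and four such cups are present; an absent one gives None.
- brush_holder: Slim steel bombilla-brush holder, 34 across its foot, 26 across its body, 62 high, standing loose among the cups: not part of the job, keep the fingers clear of it. Origin at the centre of its underside.
There are look-alikes about, which are no part of the job. Leave any green look-alike of the cup0 alone.

How it is judged:
By the outcome, as a careful person would: the job done as asked, in the order asked, and still so for the second after the job is handed in, with the robot touching nothing.
Of cup0, cup1, cup2, cup3 only 2 to 4 are there at a start; the rules pass over those that are not, and their reading is None.
At some moment in a run one of cup0, cup1, cup2, cup3 may be knocked a few centimetres aside while the robot is not near it.
Once in a run the grip may slacken for a moment while it holds something.
It also fails if it takes over 210 s, if anything falls off the work surface, if the arm or the gripper's body presses on something with over 40 N, if the wrist force passes 120 N, or if a joint passes its speed limit or range.

### The arm

A 6-joint arm with a two-finger parallel gripper is mounted at the origin on the work surface. World frame = base frame: x ahead of the robot, y to its left, z up, the work surface at z = 0. Lengths are in mm, angles in rad, forces in N, time in s.
With the tool pointing down it reaches from about 275 to 825 mm from the base axis. Payload 4.9 kg.
Tool frame: the origin (TCP) lies at the very end of the fingers, on their centre line; the grasp point (between the pads) lies 19 mm behind it; z points along the fingers, y is the line along which they close (so a half turn about z gives the same grasp; the last joint's range is limited). The gripper opens to 85 mm and grips with 20 to 120 N. Pads are 22 mm wide; open, the fingers measure 114 mm over their backs; the gripper's body (76 mm by 85 mm) begins 54 mm behind the grasp point. The pads swing forward as they close: fully open they stand 13 mm farther back than shut.
Start: joints at [1.188, 0.326, -0.193, 1.052, 0, 1.437], TCP at [135.426, 533.084, 231.281] pointing down, gripper open.
Joint ranges: [-2.65, 2.65], [-0.97, 1.79], [-1.3, 1.35], [-1.93, 2.1], [-1.47, 1.37], [-3.14, 3.14]. Speed limits (rad/s): [2.57, 2.57, 3.14, 3.14, 3.14, 3.14].

### API

Orientations are given as [roll, pitch, yaw] about the fixed x, y, z axes, in that order (R = Rz(yaw) Ry(pitch) Rx(roll)).
In Python, from bench import bot, solve_ik, imaging gives the robot as it stands. Calls block until the motion is done:
- bot.move_ptp(position, orientation): joint-space move of the TCP to a pose.
- bot.movel(position, rot=None, max_speed=150, threshold=None): straight line of the TCP; rot=None keeps the orientation; max_speed is the mean speed in mm/s. With threshold (N) it stops when the force on the tool has changed by that much, and returns True; else False.
- bot.move_j(angles): joint-space move.
- bot.grip(opening, effort=None): opening from 0.0 (shut) to 1.0 (fully open); effort is the grip in N (None keeps the last); returns when the fingers have stopped.
- bot.dwell(seconds).
- solve_ik(position, orientation): joint angles nearest the present ones, or None.
- bot.get_state(): the state.
- imaging.capture(name): name is "scene" or "top" or "wrist"; returns the picture (400x640x3 uint8, blue, green, red); there is no depth.
- imaging.camera_model(name): a dict with "K" (3x3 intrinsics, pixels), "k1" (the pictures are not rectified: a ray, as slopes to the right and down, at radius r is drawn at 1 + k1 r^2 times it, then the intrinsics apply), "position" and "rotation" of the camera in the world. Camera axes: x right, y up, looking along -z (the intrinsics and any distortion apply to the point x, -y, -z); pixel columns grow to the right and rows downward; lengths in mm; the calibration is good to about 2 mm. A picture is of the moment at which its call begins: read the wrist's pose just before it. camera_model takes no time and is no camera call; for the wrist camera it gives the pose at the moment of the call.
A pose or a line that the arm cannot do raises bot.IKError and nothing moves.
- bot.sign_off(): hands the job in; it is judged then, once.
The state is a dict: "t": time; "qpos": joint angles; "joint_velocities": joint speeds; "effort": joint torques, N m; "tcp_pos": TCP position; "orientation": TCP orientation; "contact_force": force on the tool from outside, world axes, zero at the start; "wrist_torque": the same for the moment, N m; "opening": opening from 0.0 (shut) to 1.0 (fully open); "gripper_force": force on a finger pad.
Only numpy, scipy, OpenCV 4.12 (cv2) and the standard library are available. Lean on these libraries where they do the work, as an engineer would, in place of code of your own. Each camera call takes 0.05 s, during which the arm holds its last target. There are 200 camera calls.

## Working session

There is one attempt and no reset: what is moved stays moved. The work goes in short steps, each a Python script; the robot and the scene stay as the last script left them, time stands still between calls to the robot, and variables do not carry over. Pictures are saved under pics/ and viewed, at most 14 in all, crops included, and the job is handed in when it is done.

```bash
ls; mkdir -p pics
python3 - <<'E'
from bench import bot, solve_ik, imaging
import cv2,numpy as np
for n in ("scene","top","wrist"):
    m=imaging.camera_model(n); im=imaging.capture(n); cv2.imwrite(f"pics/{n}0.png",im)
    print(n,np.round(m["K"],1).tolist(),m["k1"],np.round(m["position"],1),np.round(m["rotation"],3).tolist())
s=bot.get_state(); print(s["t"],s["orientation"],s["opening"],s["contact_force"])
E
```

```text
pics
scene [[386.2, 0.0, 330.9], [0.0, 386.2, 202.1], [0.0, 0.0, 1.0]] -0.00965891321906782 [1074.4  217.5  720.3] [0.772, 0.011, 2.04]
top [[403.5, 0.0, 317.6], [0.0, 403.5, 196.8], [0.0, 0.0, 1.0]] -0.025146327669078223 [ 475.3  -55.7 1180.7] [0.117, -0.028, -1.554]
wrist [[342.1, 0.0, 316.6], [0.0, 342.1, 194.7], [0.0, 0.0, 1.0]] 0.013584653542292716 [ 64.5 550.3 373. ] [-0.292, 0.003, 1.321]
0.15 [-3.14032499e+00 -1.70386584e-04  2.89273013e+00] 1.0002218279176343 [-0.15640556 -0.11454656  0.23661591]
```

View pics/scene0.png

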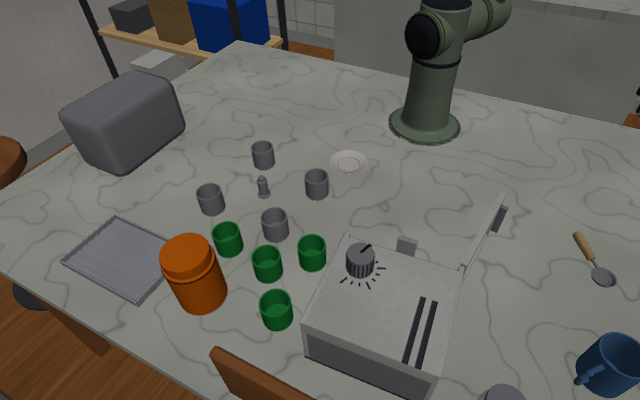

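View pics/top0.png

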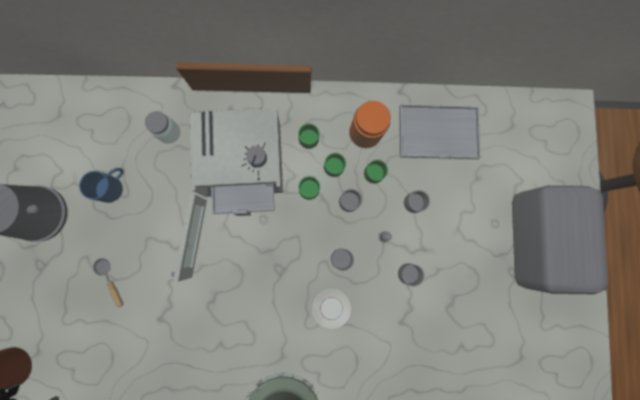

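The scene shows four grey cups (top view at (350,200), (416,202), (342,259), (411,274)) with the brush holder at (385,237). The green look-alikes are beside the cabinet. The rack is partly out (pull at (242,212)). The door is open, with its hinge near (200,195) and its edge near (185,278). The timer is at (257,156).

```bash
cat > h.py <<'E'
from bench import bot, solve_ik, imaging
import cv2,numpy as np
from scipy.spatial.transform import Rotation as Ro
MODE='rpy'
def Rm(v): return (Ro.from_euler('xyz',v) if MODE=='rpy' else Ro.from_rotvec(v)).as_matrix()
def proj(m,P):
    p=(np.atleast_2d(P)-m["position"])@Rm(m["rotation"]); x=p[:,0]/-p[:,2]; y=-p[:,1]/-p[:,2]
    f=1+m["k1"]*(x*x+y*y); K=np.array(m["K"]); return np.c_[K[0,0]*x*f+K[0,2],K[1,1]*y*f+K[1,2]]
def ray(m,uv):
    uv=np.atleast_2d(uv).astype(float); K=np.array(m["K"]); d=np.c_[(uv[:,0]-K[0,2])/K[0,0],(uv[:,1]-K[1,2])/K[1,1]]; s=d.copy()
    for _ in range(8): s=d/(1+m["k1"]*(s**2).sum(1,keepdims=True))
    return np.c_[s[:,0],-s[:,1],-np.ones(len(s))]@Rm(m["rotation"]).T
def on(m,uv,z):
    r=ray(m,uv); c=np.array(m["position"]); return c+r*((z-c[2])/r[:,2:3])
def tri(obs):
    A=np.zeros((3,3));b=np.zeros(3)
    for m,uv in obs:
        d=ray(m,uv)[0];d/=np.linalg.norm(d);Q=np.eye(3)-np.outer(d,d);A+=Q;b+=Q@m["position"]
    p=np.linalg.solve(A,b)
    return p,max(np.linalg.norm(proj(m,p)[0]-uv) for m,uv in obs)
def cap(n):
    m=imaging.camera_model(n); return m,imaging.capture(n)
E
python3 - <<'E'
import h; from h import *
for M in ('rpy','rv'):
    h.MODE=M
    for n in ("scene","top","wrist"): 
        m=imaging.camera_model(n); print(M,n,proj(m,[[0,0,0],[135,533,231],[600,0,0]]).round().tolist())
    t=imaging.camera_model("top");s=imaging.camera_model("scene")
    for a,b in (((257,155),(361,246)),((350,193),(275,211)),((416,195),(209,186)),((342,253),(317,172)),((411,268),(262,144)),((385,234),(263,178))):
        print(tri([(t,a),(s,b)]))
im=cv2.imread("pics/top0.png"); cv2.imwrite("pics/topc.png",cv2.resize(im[95:290,165:305],None,fx=3,fy=3,interpolation=cv2.INTER_CUBIC)[:585])
E
```

```text
rpy scene [[423.0, 123.0], [660.0, 127.0], [343.0, 259.0]]
rpy top [[283.0, 415.0], [41.0, 392.0], [288.0, 201.0]]
rpy wrist [[-191.0, 160.0], [319.0, 257.0], [61.0, 526.0]]
(array([692.43783386,  72.60590489, 195.12954753]), np.float64(1.2438604917885219))
(array([ 613.71296717, -168.39803436,   92.49551605]), np.float64(2.073850424485206))
(array([ 613.01486343, -352.32684863,   91.6233063 ]), np.float64(0.934774256334932))
(array([ 451.74122353, -148.9701876 ,   87.25885608]), np.float64(1.603074684929827))
(array([ 414.40117331, -337.03649768,   85.50479597]), np.float64(1.2334863650864485))
(array([ 506.58333879, -273.04920395,   62.14909499]), np.float64(0.4248557686992268))
rv scene [[283.0, -58.0], [466.0, 48.0], [149.0, 65.0]]
rv top [[318.0, 403.0], [90.0, 373.0], [322.0, 192.0]]
rv wrist [[-40.0, 179.0], [373.0, 288.0], [115.0, 536.0]]
(array([735.16208733, 313.90840379, 195.93353434]), np.float64(103.27082823891826))
(array([669.50601728, 134.35807311,  83.91256651]), np.float64(126.81178065978322))
(array([670.25336015, -13.23713662,  66.0992827 ]), np.float64(151.54070121653143))
(array([515.51745028, 164.60987685,  69.99603733]), np.float64(117.36367568580532))
(array([494.66075414,  13.68693745,  63.58672284]), np.float64(141.15212594906362))
(array([576.55830914,  64.81485757,  55.25849653]), np.float64(135.04996497986508))
```

View pics/topc.png

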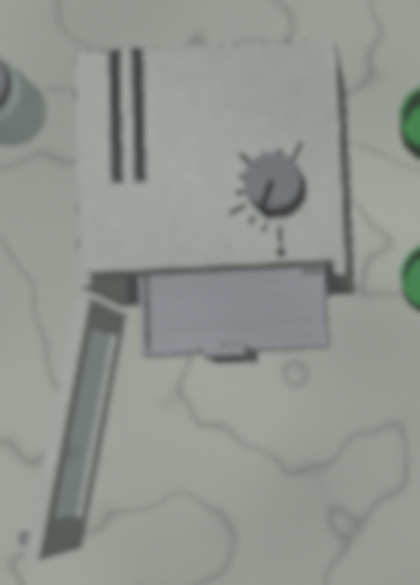

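The crop shows the roof front edge about 12 px above the rack. The timer is near the roof's front right, with its index pointing about at 1–2 and the 0 dot towards the robot. The door stands open at about 1.75 rad. Next I move the wrist camera over the cups and the cabinet.

Run:
```python
from h import *
import pickle
D=[]
for i,p in enumerate([(480,-200,360),(520,-270,330),(470,60,400),(560,30,430)]):
    try: bot.move_ptp(list(p),[np.pi,0,np.pi])
    except bot.IKError as e: print(i,"IK",e); continue
    bot.dwell(.2); m,im=cap("wrist"); D.append((m,im)); cv2.imwrite(f"pics/w{i}.png",im)
    print(i,np.round(m["position"]),np.round(m["rotation"],3),bot.get_state()["qpos"].round(2))
pickle.dump(D,open("views.pkl","wb")); print(bot.get_state()["t"])
cv2.imwrite("pics/w02.png",np.vstack([D[0][1][:300],D[2][1][100:400]]))
```

```text
0 [ 407. -200.  502.] [-0.291  0.002  1.571] [-0.54  0.22 -0.01  1.34  0.   -0.54]
1 [ 447. -270.  473.] [-0.292  0.002  1.571] [-0.6   0.35  0.1   1.32  0.   -0.6 ]
2 [397.  59. 542.] [-0.291  0.002  1.568] [-0.03  0.13 -0.03  1.42 -0.   -0.03]
3 [486.  30. 573.] [-0.291  0.002  1.571] [-0.08  0.31  0.28  1.54  0.   -0.08]
6.2333
```

View pics/w02.png

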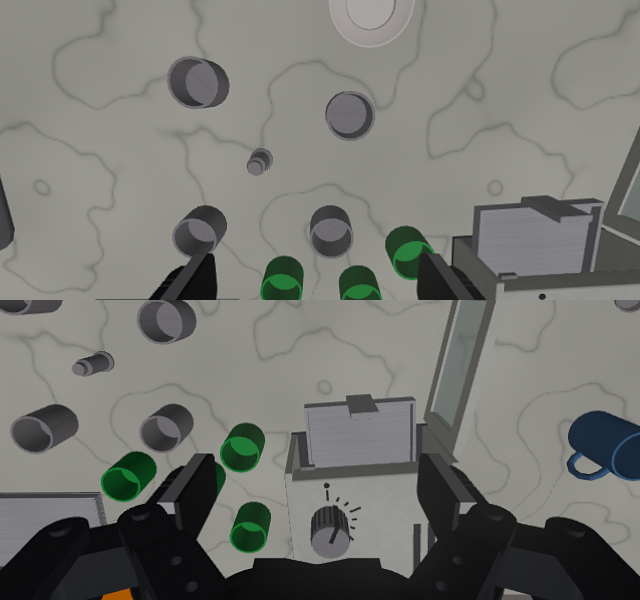

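View pics/w3.png

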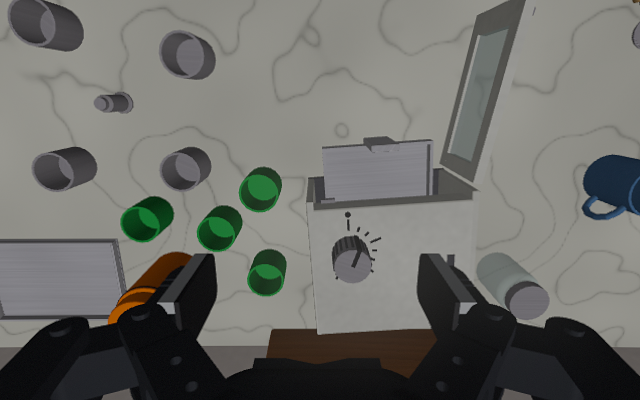

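Both views show the cups, the brush holder, the cabinet and the timer with its pointer clear of the fingers. I zoom in to check that the cups stand mouth-up and to pick the cabinet features.

Run:
```python
import cv2,numpy as np
a=cv2.imread("pics/w0.png");b=cv2.imread("pics/w3.png")
A=cv2.resize(a[40:270,150:400],None,fx=1.6,fy=1.6,interpolation=cv2.INTER_CUBIC)
B=cv2.resize(b[125:305,290:500],None,fx=1.9,fy=2.04,interpolation=cv2.INTER_CUBIC)
print(A.shape,B.shape)
H=min(A.shape[0],B.shape[0]);cv2.imwrite("pics/z1.png",np.hstack([A[:H],B[:H]]))
```

```text
(368, 400, 3) (367, 399, 3)
```

View pics/z1.png

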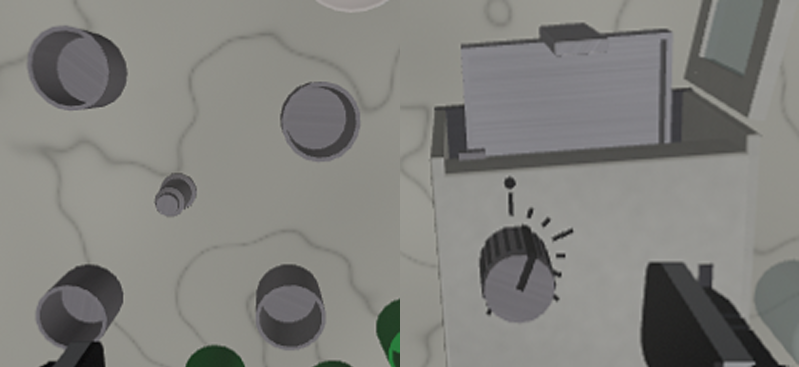

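All four cups stand mouth-up, with the rims pushed outward from the nadir. In w3 the roof's front edge runs from about (315,209) to (478,198), the timer top is at about (352,267), and the tab top is at about (386,148).

Run:
```python
from h import *
import pickle
D=pickle.load(open("views.pkl","rb"))
def cups(m,im):
    hsv=cv2.cvtColor(im,cv2.COLOR_BGR2HSV); g=cv2.cvtColor(im,cv2.COLOR_BGR2GRAY)
    bl=im[...,0].astype(int)-im[...,2]
    mask=((bl>2)&(hsv[...,1]<60)&(g>35)).astype(np.uint8)*255
    mask=cv2.morphologyEx(mask,cv2.MORPH_CLOSE,np.ones((5,5)))
    out=[]
    for c in cv2.findContours(mask,cv2.RETR_EXTERNAL,cv2.CHAIN_APPROX_NONE)[0]:
        a=cv2.contourArea(c)
        if a<250: continue
        M=cv2.moments(cv2.convexHull(c)); uv=(M["m10"]/M["m00"],M["m01"]/M["m00"]); out.append((a,np.round(uv,1).tolist(),on(m,uv,31)[0].round(1).tolist()[:2]))
    return out
for i in (0,1,2,3):
    print(i); [print("  ",o) for o in cups(*D[i]) if o[0]<8000]
for i,(c0,c1,r0,r1) in ((2,(330,410,250,290)),(3,(345,425,185,225))):
    m,im=D[i]; g=cv2.GaussianBlur(cv2.cvtColor(im,cv2.COLOR_BGR2GRAY),(3,3),0).astype(float)
    pts=[]
    for c in range(c0,c1,3):
        d=np.diff(g[r0:r1,c]); k=d.argmax(); pts.append((c,r0+k+.5))
    pts=np.array(pts); p=np.polyfit(pts[:,0],pts[:,1],1); ok=abs(np.polyval(p,pts[:,0])-pts[:,1])<1.5; p=np.polyfit(pts[ok,0],pts[ok,1],1)
    P=on(m,[[c,np.polyval(p,c)] for c in (c0,c1)],140); d=P[1]-P[0]
    print("edge",i,ok.mean(),p,P.round(1).tolist(),"yaw",np.arctan2(-d[0],d[1]))
m=D[3][0]; print("roof corners",on(m,[(314.7,209.3),(477.9,198.5)],140).round(1),"timer",on(m,(352,267),186),"tab",on(m,(385.8,148),98))
```

```text
0
   (420.5, [523.1, 359.1], [833.7, 142.6])
   (1850.5, [97.5, 375.4], [868.0, -571.7])
   (2283.5, [222.8, 337.1], [792.1, -354.5])
   (538.5, [112.0, 311.3], [742.6, -526.7])
   (661.5, [179.8, 283.7], [693.2, -413.6])
   (384.0, [194.7, 233.9], [609.4, -382.2])
   (6767.5, [540.3, 239.2], [617.2, 131.6])
   (435.5, [632.8, 202.0], [559.0, 251.0])
   (768.5, [195.0, 82.1], [395.0, -359.8])
1
   (689.0, [101.0, 367.1], [864.4, -611.0])
   (5201.0, [240.9, 329.0], [794.1, -386.3])
   (450.0, [134.6, 297.5], [738.8, -539.8])
   (629.5, [178.9, 286.2], [720.1, -472.4])
   (368.5, [238.5, 209.2], [600.7, -377.5])
   (6071.0, [593.0, 220.9], [616.9, 107.0])
   (1055.0, [248.8, 48.8], [398.1, -351.8])
2
   (2119.5, [97.2, 375.3], [895.1, -345.7])
   (759.5, [521.9, 360.9], [863.9, 427.3])
   (587.5, [330.0, 343.1], [826.8, 80.7])
   (3708.5, [44.6, 321.0], [778.1, -415.3])
   (620.5, [179.6, 285.5], [709.9, -174.3])
   (6659.0, [359.3, 234.7], [617.6, 126.3])
   (1226.5, [457.9, 159.6], [495.4, 270.7])
   (605.0, [160.7, 121.6], [438.2, -170.2])
   (429.5, [627.1, 88.2], [394.5, 495.1])
3
   (281.0, [522.8, 356.4], [970.0, 421.7])
   (2383.5, [97.5, 375.7], [1016.2, -397.5])
   (2077.0, [513.0, 289.0], [824.4, 380.2])
   (646.5, [179.4, 285.7], [818.6, -216.9])
   (434.5, [185.1, 171.8], [609.7, -183.8])
   (5973.0, [376.4, 171.7], [609.5, 125.7])
   (628.5, [189.4, 56.6], [436.5, -158.0])
   (2266.0, [477.8, 92.2], [486.8, 272.2])
   (296.0, [38.2, 28.8], [400.9, -369.2])
edge 2 1.0 [-6.61375661e-02  3.00126984e+02] [[633.0, 75.2, 140.0], [625.2, 180.1, 140.0]] yaw 0.0741598647152811
edge 3 0.7407407407407407 [-7.28859793e-02  2.33198854e+02] [[634.3, 66.9, 140.0], [626.1, 172.8, 140.0]] yaw 0.0775478932059132
roof corners [[636.1  26.5 140. ]
 [620.9 241.8 140. ]] timer [[696.88557373  73.6247133  186.        ]] tab [[560.52334601 125.14720153  98.        ]]
```

```bash
cat >> h.py <<'E'
CY=0.0758; CO=np.array([617.5,129.4]); CX=np.array([np.cos(CY),np.sin(CY)]); CYV=np.array([-np.sin(CY),np.cos(CY)])
def c2w(x,y,z): return [*(CO+x*CX+y*CYV),z]
def w2c(p): d=np.array(p[:2])-CO; return np.array([d@CX,d@CYV])
def down(yaw): return [np.pi,0,(yaw+np.pi)%(2*np.pi)-np.pi]
def st(): 
    s=bot.get_state(); print("t%.1f"%s["t"],s["tcp_pos"].round(1),"F",s["contact_force"].round(1),"op %.3f gf %.1f"%(s["opening"],s["gripper_force"])); return s
def findcup(m,im,xy):
    """silhouette centroid near predicted place -> xy on z=31"""
    u=proj(m,[xy[0],xy[1],31])[0]; px=np.ptp(proj(m,[[xy[0],xy[1]-50,31],[xy[0],xy[1]+50,31]])[:,0])
    w=int(px*.75); x0,y0=max(int(u[0])-w,0),max(int(u[1])-w,0); win=im[y0:int(u[1])+w,x0:int(u[0])+w]
    if win.size==0: return None
    lab=cv2.cvtColor(win,cv2.COLOR_BGR2LAB).astype(int)
    ref=np.median(lab.reshape(-1,3)[lab.reshape(-1,3)[:,0]>np.percentile(lab[...,0],50)],0)
    warm=(lab[...,2]-ref[2]<-4)&(abs(lab[...,1]-ref[1])<12)&(lab[...,0]>25)
    mask=cv2.morphologyEx(warm.astype(np.uint8)*255,cv2.MORPH_OPEN,np.ones((2,2)))
    mask=cv2.morphologyEx(mask,cv2.MORPH_CLOSE,np.ones((7,7)))
    best=None
    for c in cv2.findContours(mask,cv2.RETR_EXTERNAL,cv2.CHAIN_APPROX_NONE)[0]:
        hc=cv2.convexHull(c)+np.array([x0,y0]); a=cv2.contourArea(hc)
        if a<.15*px*px: continue
        M=cv2.moments(hc); uv=(M["m10"]/M["m00"],M["m01"]/M["m00"]); d=np.hypot(*(np.array(uv)-u))
        if best is None or d<best[0]: best=(d,uv,a/px**2,cv2.boundingRect(hc))
    return best and (on(m,best[1],31)[0][:2],best[1],best[2],best[3])
E
python3 - <<'E'
from h import *
import pickle
D=pickle.load(open("views.pkl","rb"))
for p in [(440,-165),(398,-352),(607,-180),(605,-380)]:
    r=[]
    for i in (0,1,2,3):
        q=findcup(*D[i],p); r.append(q)
        print(i, None if q is None else (q[0].round(1),np.round(q[1],1),round(q[2],2)))
    print(tri([(D[i][0],np.array(r[i][1])) for i in (0,1,2,3) if r[i]]))
t=imaging.camera_model("top"); e=on(t,[(180,279)],135)[0]; print("edge",e,w2c(e)-[0,113])
print(c2w(0,113,135),c2w(-57,0,98))
E
```

```text
0 (array([ 438.9, -154.2]), array([351.3, 116.7]), np.float64(0.33))
1 (array([ 436.2, -151.8]), array([413.7,  82.5]), np.float64(0.31))
2 (array([ 438.2, -162.2]), array([166.2, 121.6]), np.float64(0.44))
3 (array([ 434.1, -167.8]), array([182.6,  54.8]), np.float64(0.35))
(array([ 436.76160703, -156.86661173,   51.19914713]), np.float64(2.669195556197031))
0 (array([ 397. , -356.5]), array([197.6,  83.7]), np.float64(0.42))
1 (array([ 394.6, -355.6]), array([245.4,  45.6]), np.float64(0.4))
2 (array([ 398. , -351.5]), array([28.3, 92.5]), np.float64(0.49))
3 (array([ 395.8, -357.8]), array([45.4, 25. ]), np.float64(0.58))
(array([ 396.28349681, -356.17889597,   29.53894011]), np.float64(3.0985964105748915))
0 (array([ 617.2, -177.7]), array([332.1, 238.7]), np.float64(0.3))
1 (array([ 615.1, -172.6]), array([387.8, 219.2]), np.float64(0.31))
2 (array([ 617. , -193.7]), array([160.9, 234.7]), np.float64(0.3))
3 (array([ 607.2, -183.3]), array([185.3, 170.3]), np.float64(0.41))
(array([ 604.47894691, -177.85738455,   56.78373523]), np.float64(3.424529372195905))
0 (array([ 622.2, -380.2]), array([196.9, 241.7]), np.float64(0.57))
1 (array([ 612.8, -377.2]), array([239.4, 217.5]), np.float64(0.34))
2 (array([ 607.6, -377.4]), array([ 44.3, 229.7]), np.float64(0.56))
3 (array([ 606.5, -376.7]), array([ 64.3, 169.7]), np.float64(0.53))
(array([ 609.61152674, -374.48739621,   37.92664766]), np.float64(6.060858082847586))
edge [382.17453263 262.38492985 135.        ] [-224.57913576   37.42366483]
[np.float64(608.9427999280964), np.float64(242.07552674351876), 135] [np.float64(560.6636723506144), np.float64(125.08353624691588), 98]
```

Run:
```python
from h import *
o=down(CY-np.pi/2)
bot.grip(0.45,30)
bot.move_ptp(c2w(-57.2,0,180),o)
print(bot.movel(c2w(-57.2,0,70),max_speed=100,threshold=15)); st()
bot.grip(0,40); st()
```

```text
False
t9.3 [561.1 125.1  70.7] F [ 0.8  0.5 -1.2] op 0.454 gf 0.0
t9.7 [560.7 125.1  70.6] F [-1.1  0.   4.6] op 0.102 gf 42.8
```

The tab is gripped (about 9–10 mm wide, as given), and the door angle is about 1.74 rad (radius 228 against 226). Now I draw the rack out.

Run:
```python
from h import *
print(bot.movel(c2w(-57.2-135,0,70.5),max_speed=90,threshold=25)); s=st(); print("tab c",w2c(s["tcp_pos"]))
bot.grip(0.45); s=st(); p=s["tcp_pos"]
bot.movel([p[0],p[1],200])
bot.move_ptp([470,-60,380],[np.pi,0,np.pi]); bot.dwell(.2); m,im=cap("wrist"); cv2.imwrite("pics/r1.png",im)
import pickle; D=[(m,im)]
bot.move_ptp([430,-170,300],[np.pi,0,np.pi]); bot.dwell(.2); m,im=cap("wrist"); D.append((m,im)); pickle.dump(D,open("v2.pkl","wb"));cv2.imwrite("pics/r2.png",im)
print(st()["t"])
```

```text
False
t11.3 [429.1 115.5  70.7] F [ 9.8  2.9 -8.1] op 0.104 gf 40.4
tab c [-188.91144456    0.43296247]
t11.7 [425.3 114.8  70.4] F [-0.2 -0.   1.2] op 0.451 gf 0.0
t15.0 [ 431.  -169.3  301. ] F [-0.4 -0.8  0.5] op 0.445 gf 0.0
15.0333
```

View pics/r1.png

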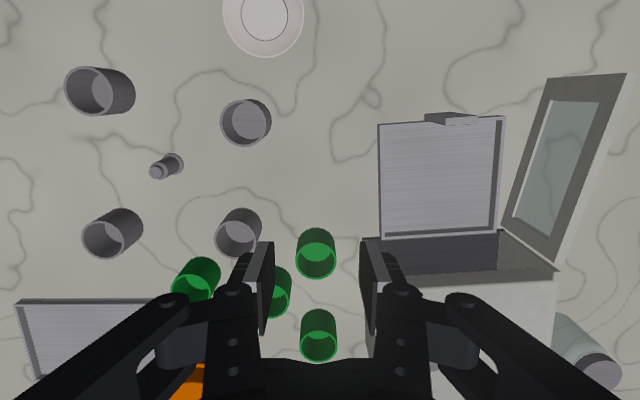

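The rack is fully out: the tab reads x_c = −188.9 against −189 expected, which confirms the cabinet frame. I'll firm up the cup detection.

```bash
cat >> h.py <<'E'
def findcup(m,im,xy,th=20,r=.62):
    """hull of the dark silhouette near the predicted place -> centroid ray on z=31"""
    u=proj(m,[xy[0],xy[1],31])[0]; px=np.ptp(proj(m,[[xy[0],xy[1]-50,31],[xy[0],xy[1]+50,31]])[:,0])
    g=cv2.cvtColor(im,cv2.COLOR_BGR2GRAY).astype(int); w=int(px)
    x0,y0=max(int(u[0])-w,0),max(int(u[1])-w,0)
    if u[0]<0 or u[1]<0 or u[0]>640 or u[1]>400: return None
    win=g[y0:int(u[1])+w,x0:int(u[0])+w]; col=im[y0:int(u[1])+w,x0:int(u[0])+w].astype(int)
    bar=np.percentile(g,70) if False else 0
    bar=np.median(win[win>np.percentile(win,40)])
    mask=((win<bar-th)&(win>30)&(col[...,1]-col[...,2]<18)).astype(np.uint8)*255
    mask=cv2.morphologyEx(mask,cv2.MORPH_OPEN,np.ones((4,4)))
    best=None
    for c in cv2.findContours(mask,cv2.RETR_EXTERNAL,cv2.CHAIN_APPROX_NONE)[0]:
        hc=cv2.convexHull(c)+np.array([x0,y0]); a=cv2.contourArea(hc)
        if a<.2*px*px or a>1.2*px*px: continue
        M=cv2.moments(hc); uv=np.array((M["m10"]/M["m00"],M["m01"]/M["m00"])); d=np.hypot(*(uv-u))
        if d<r*px and (best is None or d<best[0]): best=(d,uv,a/px**2)
    return best and (on(m,best[1],31)[0][:2],best[1],best[2])
E
python3 - <<'E'
from h import *
import pickle
D=pickle.load(open("views.pkl","rb"))[:2]+pickle.load(open("v2.pkl","rb"))
t=imaging.camera_model("top"); D.append((t,cv2.imread("pics/top0.png")))
for p in [(440,-160),(398,-355),(610,-180),(610,-378)]:
    r=[findcup(*d,p) for d in D]
    for q in r: print(None if q is None else (q[0].round(1),np.round(q[1],1),round(q[2],2)))
    print(tri([(d[0],q[1]) for d,q in zip(D,r) if q]))
m,im=D[2]; print(proj(m,[c2w(a,b,37) for a,b in((-184,-88),(-184,88),(-8,88),(-8,-88))]).round(1), proj(m,c2w(-189,0,98)))
b=proj(m,[506,-268,40]); print("brush",on(m,(158,171),62),on(m,(175,162),0))
print("green",[on(m,u,31)[0].round() for u in ((316,253),(196,278))])
E
```

```text
(array([ 438.2, -155.2]), array([350.6, 116.2]), np.float64(0.35))
(array([ 436.5, -153.6]), array([412.2,  82.7]), np.float64(0.41))
(array([ 437.9, -159.7]), array([246.2, 122.9]), np.float64(0.38))
(array([ 439.7, -156.6]), array([328.1, 161.3]), np.float64(0.37))
(array([ 432.7, -160.2]), array([342.9, 260.1]), np.float64(0.32))
(array([ 435.99816142, -157.38122117,   48.13317729]), np.float64(1.0769795756532554))
(array([ 396.7, -355.4]), array([198.5,  83.5]), np.float64(0.44))
(array([ 395. , -354.7]), array([246.1,  46. ]), np.float64(0.42))
(array([ 396.8, -357.1]), array([99.7, 91.7]), np.float64(0.54))
(array([ 397.9, -356.6]), array([159.8, 126.1]), np.float64(0.47))
(array([ 392.7, -355.1]), array([411.4, 275.3]), np.float64(0.39))
(array([ 396.01136317, -352.48572282,   40.01726539]), np.float64(0.9971861674444904))
(array([ 607.6, -178.6]), array([331.5, 232.8]), np.float64(0.42))
(array([ 607.1, -177.2]), array([384.8, 213.7]), np.float64(0.42))
(array([ 629.5, -172.8]), array([245. , 247.3]), np.float64(0.75))
(array([ 608.2, -179.4]), array([310.1, 282.9]), np.float64(0.46))
(array([ 600.3, -181.9]), array([351. , 201.2]), np.float64(0.34))
(array([ 605.24616991, -177.39736552,   44.35385491]), np.float64(12.297724357014413))
(array([ 632.7, -387.7]), array([192.6, 248.2]), np.float64(0.75))
(array([ 607.7, -372.8]), array([242.3, 214. ]), np.float64(0.43))
(array([ 607.1, -374.9]), array([112.9, 234.1]), np.float64(0.54))
(array([ 602.1, -373. ]), array([167.4, 278.8]), np.float64(0.44))
(array([ 600.7, -373.9]), array([417.2, 202.4]), np.float64(0.4))
(array([ 603.15331439, -369.49373407,   48.62240878]), np.float64(14.886659269258764))
[[380.  125.4]
 [508.4 115.4]
 [498.5 233.5]
 [382.5 241.2]] [[461.77303159 120.16701566]]
brush [[ 500.43342848 -277.95752362   62.        ]] [[ 500.13168813 -279.32656479    0.        ]]
green [array([639., -61.,  31.]), array([ 684., -255.,   31.])]
```

Cup positions agree to within about 3 mm across views, and the projected rack corners match the picture. Now the first cup.

```bash
cat >> h.py <<'E'
def yawfor(phi,p,avoid=None):
    q1=np.arctan2(p[1],p[0]); best=None
    for y in (phi+np.pi/2,phi-np.pi/2):
        q6=(q1+np.pi-y+np.pi)%(2*np.pi)-np.pi; c=abs(q6)+(1.2 if avoid and np.sin(y)>0 else 0)
        if best is None or c<best[0]: best=(c,y)
    return best[1]
def look(xy,n=2):
    """refine cup place from two wrist positions"""
    obs=[]
    for dx,dy in ((-60,0),(-40,35))[:n]:
        bot.move_ptp([xy[0]+dx,xy[1]+dy,290],[np.pi,0,np.pi]); bot.dwell(.15); m,im=cap("wrist"); q=findcup(m,im,xy)
        if q: obs.append((m,q)); print("  seen",q[0].round(1),round(q[2],2))
    if not obs: cv2.imwrite("pics/lost.png",im); raise SystemExit("cup not seen")
    print("  tri",tri([(m,q[1]) for m,q in obs]) if len(obs)>1 else None)
    return np.mean([q[0] for m,q in obs],0)
def pick(xy,phi=None,z=25):
    phi=np.arctan2(xy[1],xy[0])+np.pi/2 if phi is None else phi
    o=down(yawfor(phi,xy)); bot.grip(1.0)
    bot.move_ptp([*xy,130],o)
    if bot.movel([*xy,z],max_speed=110,threshold=8): st(); raise SystemExit("contact going down")
    bot.grip(0.3,60); st(); bot.movel([*xy,175],max_speed=150); s=st()
    return 0.65<s["opening"]<0.85 and s["gripper_force"]>10
FL=-96.
def place(sx,sy,z=40):
    p=c2w(FL+sx,sy,175); phi=CY+(-1 if sx*sy>0 else 1)*np.pi/4
    bot.move_ptp(p,down(yawfor(phi,p,sy>0))); s=st()
    if s["gripper_force"]<5: raise SystemExit("lost cup")
    bot.movel(p[:2]+[75],max_speed=120)
    hit=bot.movel(p[:2]+[z-6],max_speed=40,threshold=6); s=st(); print("  floor contact",hit)
    bot.grip(0.86); bot.movel(p[:2]+[175],max_speed=150); st()
E
python3 - <<'E'
from h import *
xy=look((437,-157)); print(xy)
if pick(xy): place(39,39)
E
```

```text
seen [ 440.2 -157.1] 0.4
  seen [ 440.  -158.2] 0.39
  tri (array([ 436.52381024, -157.15524072,   42.39991275]), np.float64(0.14953455850582553))
[ 440.08660667 -157.65062231]
t18.8 [ 440.6 -158.    26. ] F [-3.   0.2  6.5] op 0.711 gf 64.1
t19.9 [ 439.4 -157.3  174.1] F [ 0.1 -0.7 -1.2] op 0.714 gf 65.1
t21.2 [557.6 162.9 174.7] F [-0.  -1.1 -1. ] op 0.707 gf 65.1
t23.0 [557.8 163.9  41. ] F [-0.7  0.3  5.1] op 0.715 gf 67.8
  floor contact True
t24.3 [557.  163.9 174.1] F [-0.6 -0.8 -0. ] op 0.859 gf 0.0
```

Floor contact came at the expected height of about 41. Next cup C, then D.

Run:
```python
from h import *
for xy,s in (((607,-178.5),(39,-39)),((606,-373.5),(-39,39))):
    xy=look(xy); print(xy)
    if not pick(xy): print("bad grip"); break
    place(*s)
bot.move_ptp([360,-60,400],[np.pi,0,np.pi]); bot.dwell(.2); m,im=cap("wrist"); cv2.imwrite("pics/p3.png",im)
print(findcup(m,im,(396,-355)))
```

```text
seen [ 607.6 -179.1] 0.4
  seen [ 607.3 -180.3] 0.4
  tri (array([ 603.9036134 , -179.16207379,   42.52120586]), np.float64(0.08787724179445372))
[ 607.4477814  -179.70075384]
t28.8 [ 608.3 -180.1   26.2] F [-0.4 -0.5  5.5] op 0.714 gf 65.4
t30.0 [ 606.7 -179.4  173.8] F [ 0.1 -1.  -1.3] op 0.708 gf 65.2
t31.0 [563.9  85.5 174.7] F [-0.9  0.7 -1.2] op 0.713 gf 65.0
t32.8 [563.8  86.3  41.2] F [0.7 0.2 5.4] op 0.716 gf 65.5
  floor contact True
t34.1 [562.9  86.2 174.1] F [-0.1 -1.  -0.2] op 0.860 gf 0.0
  seen [ 607.8 -370.6] 0.4
  seen [ 607.5 -371.8] 0.39
  tri (array([ 603.95534218, -370.76381139,   42.9049172 ]), np.float64(0.11241273546310013))
[ 607.6465534 -371.2133416]
t39.0 [ 608.5 -371.9   26.4] F [ 0.3 -0.7  5.7] op 0.710 gf 65.8
t40.1 [ 607.  -370.7  173.6] F [-0.4  0.1 -1.3] op 0.712 gf 65.2
t42.1 [480.5 157.7 175. ] F [-0.3  0.3 -1.5] op 0.710 gf 65.1
t43.8 [479.8 158.   47. ] F [-0.5  0.6  6.5] op 0.711 gf 64.5
  floor contact True
t45.1 [479.2 157.9 174.2] F [-0.1  0.5  0.4] op 0.860 gf 0.0
(array([ 398.64386666, -356.29142432]), array([122.2577081 , 168.53482643]), np.float64(0.5056163032510274))
```

View pics/p3.png

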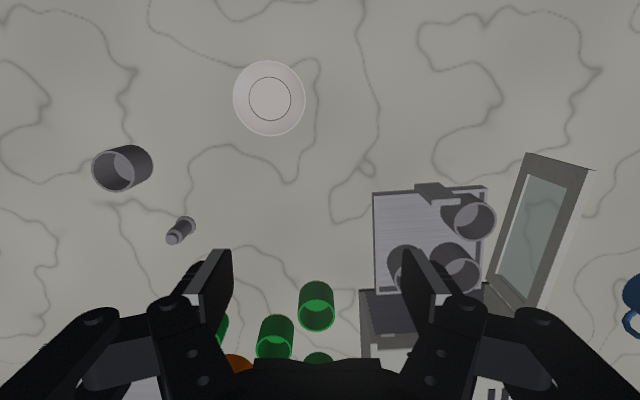

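The third cup (rim at about (473,220)) stands in its slot, though contact came 6 mm high. I'll place the last one, then inspect.

Run:
```python
from h import *
xy=look((397,-356)); print(xy)
if pick(xy): place(-39,-39)
bot.move_ptp([470,-30,400],[np.pi,0,np.pi]); bot.dwell(.2); m,im=cap("wrist")
for a in (-39,39):
    for b in (-39,39):
        for z,c in ((77,(0,0,255)),(15,(0,255,0))):
            th=np.linspace(0,6.28,40); P=[c2w(FL+a+31*np.cos(t),b+31*np.sin(t),z) for t in th]
            for q in proj(m,P): cv2.circle(im,tuple(int(v) for v in (q*1).round()),0,c,-1)
m2,t=cap("top"); cv2.imwrite("pics/p4.png",np.vstack([cv2.resize(im[80:300,330:640],None,fx=2,fy=2),]))
cv2.imwrite("pics/top4.png",t); st()
```

```text
seen [ 400.6 -351.5] 0.4
  seen [ 400.3 -352.7] 0.39
  tri (array([ 396.77073564, -351.69561067,   42.65105901]), np.float64(0.12796569980028666))
[ 400.42502782 -352.0861576 ]
t51.4 [ 400.8 -352.9   26.2] F [-1.3  0.5  6.3] op 0.711 gf 64.7
t52.5 [ 399.9 -351.5  174. ] F [ 0.2 -0.2 -2. ] op 0.712 gf 65.2
t54.1 [486.2  79.5 175. ] F [-0.5 -1.3 -3.2] op 0.713 gf 65.1
t55.8 [485.7  80.4  46.9] F [ 0.4 -1.   6.1] op 0.715 gf 64.6
  floor contact True
t57.1 [485.1  80.3 174.2] F [-0.9  0.  -0.3] op 0.858 gf 0.0
t58.4 [469.8 -29.6 399.1] F [ 0.7  0.4 -0.2] op 0.861 gf 0.0
```

View pics/p4.png

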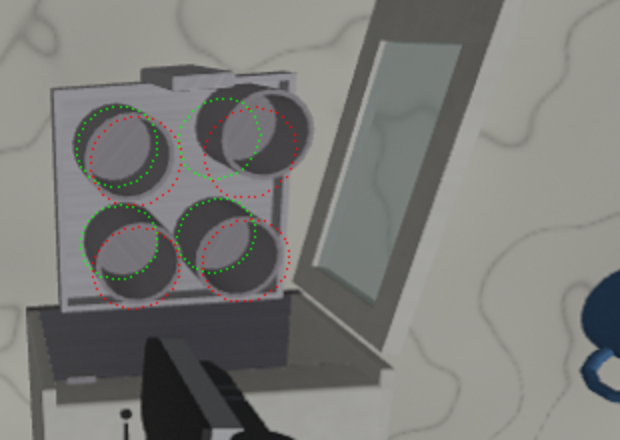

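The two front cups sit about 10 mm off their slots, towards the robot. The early contact was probably the finger linkage meeting the tab top. I take a closer look to check that they are seated flat.

Run:
```python
from h import *
bot.move_ptp([420,60,330],[np.pi,0,np.pi]); bot.dwell(.2); m,a=cap("wrist")
bot.move_ptp([400,-60,250],[np.pi,0,-2.3]); bot.dwell(.2); m,b=cap("wrist")
cv2.imwrite("pics/c.png",np.hstack([a[0:300,120:520],b[0:300,120:520]])); st()
```

```text
t60.5 [400.3 -59.7 250.3] F [ 0.5 -0.1  0.3] op 0.860 gf 0.0
```

View pics/c.png

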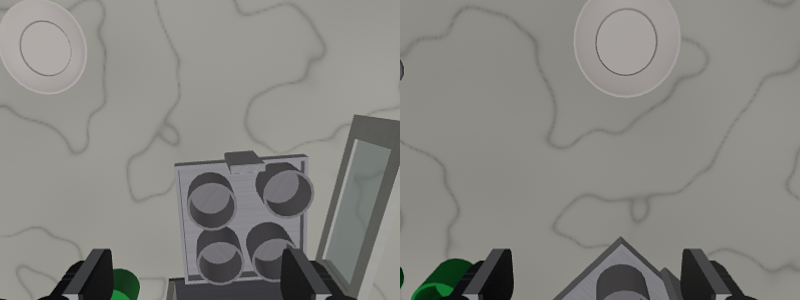

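Compared with the nadir geometry, the front-left cup's rim offset (about 17,13 px against 13,14 predicted) matches an upright cup, and the other three match as well. I measure that cup's rim position, then push the rack home.

Run:
```python
from h import *
bot.move_ptp([420,60,330],[np.pi,0,np.pi]); m=imaging.camera_model("wrist")
for u in ((407,193),(332,207)): print(w2c(on(m,u,77)[0])-[FL,0])
# push the tab home: closed fingers, tips at z=78, ahead of the tab
bot.grip(0,30); o=down(CY-np.pi/2)
bot.move_ptp(c2w(-240,0,180),o); bot.movel(c2w(-240,0,80),max_speed=150); st()
print(bot.movel(c2w(-205,0,80),max_speed=40,threshold=4)); s=st(); print(w2c(s["tcp_pos"]))
```

```text
[-55.18421228  49.49904862]
[-44.19999311 -41.50467516]
t64.5 [378.8 111.2  80.5] F [ 1.1  0.5 -0.2] op 0.004 gf 0.0
True
t65.3 [411.6 113.7  79.5] F [-0.  0. -0.] op -0.001 gf 0.0
[-2.06532600e+02 -4.68843308e-02]
```

Run:
```python
from h import *
print(bot.movel(c2w(-40,0,80),max_speed=60,threshold=20)); s=st(); print(w2c(s["tcp_pos"]))
print(bot.movel(c2w(0,0,80),max_speed=25,threshold=18)); s=st(); print(w2c(s["tcp_pos"]))
bot.dwell(.2); s=st()
p=w2c(s["tcp_pos"]); bot.movel(c2w(p[0]-40,0,80)); bot.movel(c2w(p[0]-60,0,220))
bot.move_ptp([430,30,400],[np.pi,0,np.pi]); bot.dwell(.2); m,im=cap("wrist"); st()
for q in proj(m,[c2w(11+dx,dy,98) for dx in(-5,5) for dy in (-20,20)]): cv2.circle(im,tuple(int(v) for v in q.round()),1,(0,0,255),-1)
for q in proj(m,[c2w(-226*np.sin(1.736),113-226*np.cos(1.736),135),c2w(0,113,135)]): cv2.circle(im,tuple(int(v) for v in q.round()),2,(0,255,0),-1)
cv2.imwrite("pics/h1.png",im)
```

```text
False
t68.2 [575.7 125.7  79.2] F [-4.6 -1.8  1.8] op 0.004 gf 2.4
[-41.92990138  -0.55579695]
True
t69.0 [586.6 126.5  78.8] F [-2.1 -0.   2.8] op -0.000 gf 0.0
[-31.05134759  -0.58516165]
t69.2 [586.3 126.4  78.6] F [-1.1 -0.3  3.4] op 0.006 gf 0.0
t72.2 [430.   30.1 399.5] F [ 0.8 -0.4  0.7] op 0.003 gf 0.0
```

View pics/h1.png

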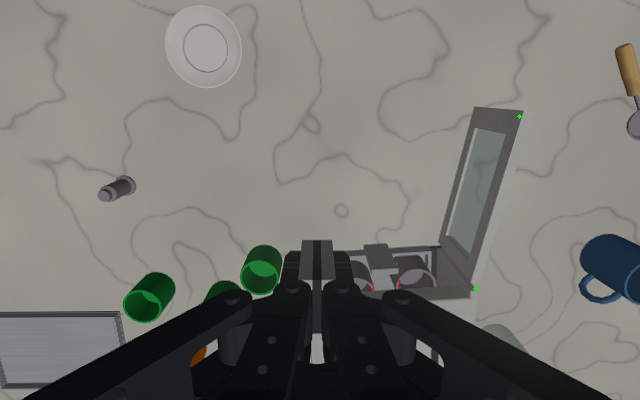

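The tab top is at about (381,250), some 25 mm short of home (red dots). The finger linkage, which is wide along the closing axis, probably met the roof edge. I'll turn the gripper a quarter so its slim side faces the cabinet.

Run:
```python
from h import *
o=down(CY+np.pi)
bot.move_ptp(c2w(-70,0,200),o); bot.movel(c2w(-60,0,84),max_speed=120); st()
print(bot.movel(c2w(-10,0,84),max_speed=40,threshold=20)); s=st(); print(w2c(s["tcp_pos"]))
print(bot.movel(c2w(5,0,84),max_speed=15,threshold=12)); s=st(); print(w2c(s["tcp_pos"]))
```

```text
t74.3 [558.3 124.9  84.9] F [0.1 0.1 1.1] op -0.001 gf 0.0
False
t75.7 [607.1 128.5  83.6] F [-4.4 -0.9  1. ] op 0.001 gf 2.1
[-10.48432456  -0.10495442]
True
t76.3 [612.  128.9  83.1] F [0.  0.4 0.2] op 0.002 gf 0.0
[-5.47425066 -0.1083939 ]
```

The stop came at −5.5, which equals 6 minus the 11 mm half-width, so the rack is home. I nudge once more, retreat and check.

Run:
```python
from h import *
print(bot.movel(c2w(5,0,84),max_speed=15,threshold=15)); s=st(); print(w2c(s["tcp_pos"]))
bot.movel(c2w(-60,0,84)); bot.movel(c2w(-70,0,220))
bot.move_ptp([400,-60,430],[np.pi,0,np.pi]); bot.dwell(.2); m,im=cap("wrist"); st()
for q in proj(m,[c2w(11+dx,dy,98) for dx in(-5,5) for dy in (-20,20)]): cv2.circle(im,tuple(int(v) for v in q.round()),0,(0,0,255),-1)
u=proj(m,c2w(11,0,98))[0].astype(int); print(u)
c=im[max(u[1]-80,0):u[1]+60,max(u[0]-80,0):u[0]+120]; m2,t=cap("scene")
cv2.imwrite("pics/h2.png",np.hstack([cv2.resize(c,(400,280)),cv2.resize(t[160:300,330:530],(400,280))]))
```

```text
True
t76.9 [611.9 128.8  82. ] F [-0.4 -0.3 -1. ] op -0.001 gf 0.0
[-5.59656563 -0.15336267]
t79.9 [400.2 -59.6 429.1] F [-0.7  1.3 -0.4] op -0.002 gf 0.0
[437 292]
```

View pics/h2.png

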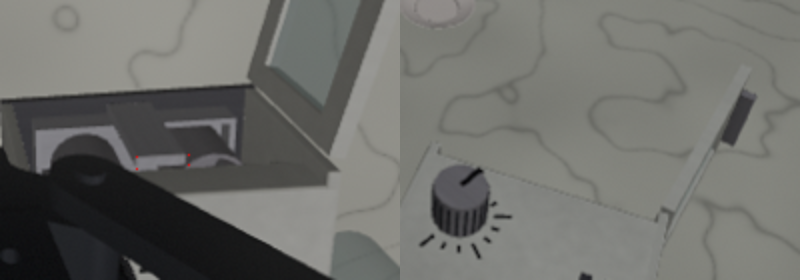

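The tab sits on the red dots, so the rack is home. Next I close the door by pushing its outer face along the arc.

Run:
```python
from h import *
R=178; Z=92
def pose(th,off=0,z=Z):
    d=np.array([-np.sin(th),-np.cos(th)]); n=np.array([-np.cos(th),np.sin(th)])
    p=np.array([0,113])+R*d+(6+11+off)*n; return c2w(*p,z),down(CY+np.arctan2(n[1],n[0]))
p,o=pose(1.736,45,240); bot.move_ptp(p,o); bot.movel(pose(1.736,45)[0],max_speed=150); st()
print("touch",bot.movel(pose(1.736,-4)[0],max_speed=40,threshold=4)); st()
for th in np.arange(1.65,0.14,-0.1):
    p,o=pose(th)
    if bot.movel(p,o,max_speed=80,threshold=30): print("stop at",th); st(); break
st()
```

```text
t83.2 [437.9 320.   92.8] F [0.  0.6 0.6] op 0.002 gf 0.0
touch False
t84.6 [432.9 271.1  92. ] F [-0.4 -0.5  0.1] op 0.003 gf 0.0
t90.5 [578.   66.   91.8] F [ 0.1 -0.1 -0.4] op -0.002 gf 0.0
```

Run:
```python
from h import *
m,t=cap("top"); m2,s=cap("scene")
cv2.imwrite("pics/d1.png",np.hstack([cv2.resize(t[95:290,165:305],(390,540)),cv2.resize(s[150:350,300:520],(400,540))]))
```

```text
(no output)
```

View pics/d1.png

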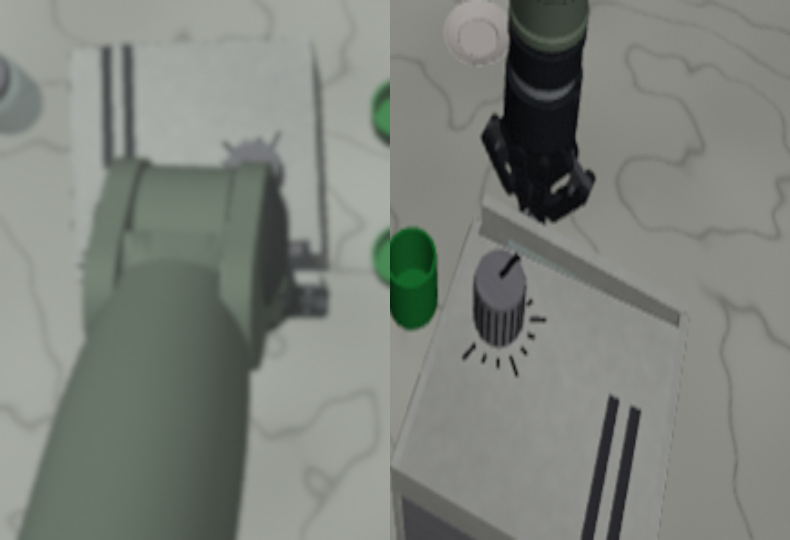

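The door has followed and is nearly shut. I finish over the catch.

Run:
```python
from h import *
R=178; Z=92
def pose(th,off=0,z=Z):
    d=np.array([-np.sin(th),-np.cos(th)]); n=np.array([-np.cos(th),np.sin(th)])
    p=np.array([0,113])+R*d+(6+11+off)*n; return c2w(*p,z),down(CY+np.arctan2(n[1],n[0]))
bot.movel(*pose(0.08),max_speed=40,threshold=25); st()
print(bot.movel(*pose(-0.06),max_speed=20,threshold=18)); s=st(); print(w2c(s["tcp_pos"]))
bot.movel(pose(0,40)[0]); bot.movel(pose(0,70,260)[0])
bot.move_ptp([400,100,430],[np.pi,0,np.pi]); bot.dwell(.2); m,im=cap("wrist"); st()
for q in proj(m,[c2w(-6,113-226,135),c2w(-6,113,135)]): cv2.circle(im,tuple(int(v) for v in q.round()),1,(0,0,255),-1)
u=proj(m,c2w(0,0,135))[0].astype(int); print(u); cv2.imwrite("pics/d2f.png",im); _,t=cap("top"); cv2.imwrite("pics/top5.png",t)
cv2.imwrite("pics/d2.png",np.hstack([cv2.resize(im[u[1]-60:u[1]+60,max(u[0]-140,0):u[0]+140],(480,206)),cv2.resize(t[100:220,175:305],(223,206))]))
```

```text
t91.1 [590.   64.2  91.5] F [-2.8 -0.4 -0.7] op -0.002 gf 0.0
True
t91.7 [594.1  63.7  90.5] F [-0.8 -0.  -0.2] op 0.002 gf 0.0
[-28.26141539 -63.72834384]
t94.5 [400.3  99.8 428.6] F [-0.4 -0.  -0.7] op -0.003 gf 0.0
[338 300]
```

View pics/d2.png

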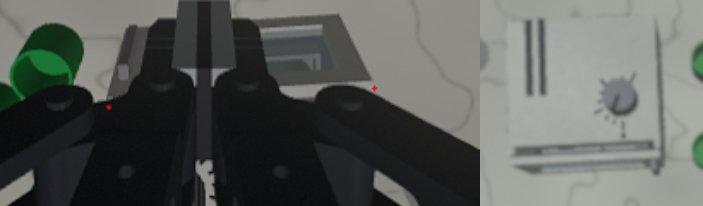

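The push stopped at x_c ≈ −28, about 0.06 rad short and right on the catch. I push again nearer the edge with a higher threshold.

Run:
```python
from h import *
R=188; Z=92
def pose(th,off=0,z=Z):
    d=np.array([-np.sin(th),-np.cos(th)]); n=np.array([-np.cos(th),np.sin(th)])
    p=np.array([0,113])+R*d+(6+11+off)*n; return c2w(*p,z),down(CY+np.arctan2(n[1],n[0]))
bot.move_ptp(*pose(0.15,25,240)); bot.movel(*pose(0.15,25),max_speed=150); st()
bot.movel(*pose(0.075,3),max_speed=50,threshold=25); st()
for th in (0.06,0.05,0.04,0.03,0.02,0.01,0,-.01,-.02,-.03):
    h=bot.movel(*pose(th),max_speed=20,threshold=32); s=bot.get_state(); print(round(th,3),h,w2c(s["tcp_pos"]).round(1),s["contact_force"].round(1),s["wrist_torque"].round(2))
    if h or np.linalg.norm(s["contact_force"])>28: break
```

```text
t96.6 [554.   57.8  93.1] F [ 0.5 -0.7 -0.6] op -0.001 gf 0.0
t97.5 [588.7  54.1  91.8] F [-0.4  0.6  0.2] op -0.001 gf 0.0
0.06 False [-28.1 -73.6] [-0.  -0.3  0.3] [0.01 0.01 0.03]
0.05 False [-27.7 -73.8] [-4.4 -0.9  0.6] [-0.13  0.89  0.01]
0.04 False [-27.5 -74. ] [-10.5  -1.4   4.6] [-0.09  1.62  0.08]
0.03 False [-27.7 -73.9] [-13.5  -0.    4. ] [-0.09  2.26  0.08]
0.02 False [-27.9 -74.1] [-18.2  -1.3   4.8] [-0.13  2.9   0.12]
0.01 False [-28.  -74.1] [-22.1  -1.6   6.8] [-0.21  3.66  0.04]
0 False [-28.2 -74.5] [-25.2  -2.7   5.4] [-0.43  4.26 -0.04]
-0.01 False [-28.2 -74.8] [-30.1  -3.2   9.2] [-0.65  5.19 -0.13]
```

The stop is hard and doesn't depend on the push radius, so the door is probably already seated and the linkage is bearing on the handle strip. I retreat and measure the door line against the roof edge numerically.

Run:
```python
from h import *
p=w2c(bot.get_state()["tcp_pos"]); bot.movel(c2w(p[0]-35,p[1],92)); bot.movel(c2w(p[0]-50,p[1],260)); bot.grip(1.0)
bot.move_ptp([560,30,430],[np.pi,0,np.pi]); bot.dwell(.2); m,im=cap("wrist"); cv2.imwrite("pics/e1.png",im)
g=cv2.GaussianBlur(cv2.cvtColor(im,cv2.COLOR_BGR2GRAY),(3,3),0)
xs=np.arange(-48,34,4); print("x",xs.tolist())
for y in (-106,-90,-70,-45,-20,0,20,45,70,90,106):
    q=proj(m,[c2w(x,y,135) for x in xs]).astype(np.float32)
    print(y,cv2.remap(g,q[:,0].reshape(1,-1),q[:,1].reshape(1,-1),cv2.INTER_LINEAR)[0].tolist())
st()
```

```text
x [-48, -44, -40, -36, -32, -28, -24, -20, -16, -12, -8, -4, 0, 4, 8, 12, 16, 20, 24, 28, 32]
-106 [138, 126, 75, 76, 82, 78, 85, 79, 85, 145, 144, 140, 93, 106, 106, 113, 139, 142, 143, 144, 144]
-90 [139, 130, 78, 79, 79, 78, 78, 79, 84, 145, 145, 140, 93, 96, 75, 84, 138, 144, 145, 144, 144]
-70 [141, 133, 91, 133, 108, 81, 74, 75, 81, 144, 145, 143, 113, 73, 76, 84, 136, 143, 145, 145, 144]
-45 [144, 139, 89, 134, 110, 81, 73, 75, 83, 143, 147, 142, 60, 70, 76, 83, 137, 144, 143, 145, 145]
-20 [134, 137, 90, 135, 110, 81, 76, 77, 81, 147, 148, 147, 129, 88, 76, 85, 137, 143, 143, 145, 144]
0 [147, 142, 89, 138, 110, 82, 74, 76, 80, 146, 146, 145, 130, 92, 76, 83, 135, 142, 142, 144, 144]
20 [147, 143, 87, 139, 110, 83, 74, 76, 80, 147, 147, 144, 68, 71, 76, 84, 135, 143, 143, 143, 143]
45 [145, 141, 87, 136, 109, 83, 74, 76, 81, 144, 148, 146, 96, 73, 77, 81, 135, 144, 144, 144, 144]
70 [143, 143, 125, 79, 79, 80, 83, 81, 80, 143, 147, 148, 84, 77, 77, 81, 133, 143, 144, 145, 145]
90 [142, 142, 142, 142, 142, 130, 78, 78, 79, 143, 147, 148, 87, 78, 77, 81, 134, 145, 145, 145, 144]
106 [143, 143, 143, 142, 142, 142, 142, 142, 92, 140, 145, 146, 83, 102, 106, 106, 133, 146, 146, 146, 145]
t103.2 [559.5  30.2 428.5] F [ 0.1 -0.6  0.3] op 1.003 gf 0.0
```

The door's top strip lies at x_c = −14 to −2 at every y from −106 to +106, parallel to within 0.003 rad, so the door is shut. Now I measure the timer: axis from three views, then the mark.

```bash
cat >> h.py <<'E'
def blob(m,im,P,mm=45):
    u=proj(m,P)[0]; w=int(mm/ (np.linalg.norm(np.array(m["position"])-P)/m["K"][0][0])); x0,y0=int(u[0])-w,int(u[1])-w
    g=cv2.cvtColor(im,cv2.COLOR_BGR2GRAY)[y0:y0+2*w,x0:x0+2*w].astype(int); bar=np.percentile(g,85)
    k=max(3,w//5); mask=cv2.morphologyEx(((g<bar-22)*255).astype(np.uint8),cv2.MORPH_CLOSE,np.ones((3,3))); mask=cv2.morphologyEx(mask,cv2.MORPH_OPEN,cv2.getStructuringElement(cv2.MORPH_ELLIPSE,(k,k)))
    cs=cv2.findContours(mask,cv2.RETR_EXTERNAL,cv2.CHAIN_APPROX_NONE)[0]
    c=cv2.convexHull(max(cs,key=cv2.contourArea)); M=cv2.moments(c); return np.array([M["m10"]/M["m00"]+x0,M["m01"]/M["m00"]+y0]),cv2.boundingRect(c)
def markangle(m,im,T):
    """dark line pixels on the sleeve top, cast on z=186; angle clockwise from cabinet -x"""
    th=np.linspace(0,2*np.pi,361)[:-1]; g=cv2.cvtColor(im,cv2.COLOR_BGR2GRAY); prof=[]
    for a in th:
        d=-np.cos(a)*CX+np.sin(a)*CYV
        q=proj(m,[[*(np.array(T)+r*d),186] for r in np.arange(9,20,1.)]).astype(np.float32)
        prof.append(cv2.remap(g,q[:,0].reshape(1,-1),q[:,1].reshape(1,-1),cv2.INTER_LINEAR).mean())
    prof=np.array(prof); w=np.clip(np.median(prof)-15-prof,0,None); return np.angle((w*np.exp(1j*th)).sum())%(2*np.pi),prof.min(),np.median(prof)
E
python3 - <<'E'
from h import *
import pickle
D=pickle.load(open("views.pkl","rb")); P0=np.array([696.9,73.6,163])
o=[]
for m,im in D[2:4]+[(imaging.camera_model("scene"),cv2.imread("pics/scene0.png")),(imaging.camera_model("top"),cv2.imread("pics/top0.png"))]:
    u,b=blob(m,im,P0); o.append((m,u)); print(u.round(1),b,on(m,u,163)[0].round(1))
print(tri(o[:2]),tri(o))
T=tri(o)[0][:2]; 
for t in (T,np.array([696.9,73.6])): print([markangle(m,im,t) for m,im in D[2:4]])
E
```

```text
[330.4 332.2] (13, 7, 42, 54) [698.8  75.4 163. ]
[351.6 259.6] (16, 11, 40, 48) [698.6  75.4 163. ]
[360.  259.9] (12, 8, 32, 37) [697.   76.5 163. ]
[256.2 155.2] (5, 4, 23, 26) [699.8  76.9 163. ]
(array([698.16497142,  75.35494243, 163.79527021]), np.float64(0.031264205102727156)) (array([698.36820103,  76.06221953, 164.1372156 ]), np.float64(0.6453318319254393))
[(np.float64(0.24022254515977612), np.float64(36.36363636363637), np.float64(106.54545454545455)), (np.float64(0.24144100497754376), np.float64(43.36363636363637), np.float64(109.36363636363636))]
[(np.float64(0.4456249175005516), np.float64(36.36363636363637), np.float64(106.45454545454545)), (np.float64(0.4450124445252608), np.float64(43.36363636363637), np.float64(109.27272727272727))]
```

Timer axis is at about (697.8, 75), with height consistent. The mark is at about 0.35 rad, i.e. number 1. Grip and turn +2.8 rad clockwise.

Run:
```python
from h import *
T=[697.8,75.0]; q1=np.arctan2(T[1],T[0]); yaw=q1+np.pi+1.45
bot.move_ptp([*T,260],down(yaw)); print(bot.get_state()["qpos"].round(2))
print(bot.movel([*T,156],max_speed=100,threshold=8)); st()
bot.grip(0.3,60); s=st(); print(s["wrist_torque"].round(2))
q=np.array(s["qpos"]); a0=q[5]
for k in range(1,5):
    q[5]=a0+2.8*k/4; bot.move_j(q.tolist()); s=bot.get_state(); print(round(s["qpos"][5]-a0,3),s["contact_force"].round(1),s["wrist_torque"].round(2),round(s["opening"],3),round(s["gripper_force"],1),round(s["t"],1))
bot.dwell(.3); bot.grip(0.85); bot.movel([*T,270])
bot.grip(1.0); bot.move_ptp([560,30,430],[np.pi,0,np.pi]); bot.dwell(.2); m,im=cap("wrist"); cv2.imwrite("pics/f1.png",im)
for t in ((697.8,75),(696.9,73.6),(698.4,76)): print(markangle(m,im,t))
st()
```

```text
[ 0.    0.61  0.34  1.29 -0.   -1.55]
False
t105.7 [698.4  75.  156.9] F [0.5 0.4 0. ] op 0.999 gf 0.0
t106.2 [696.8  75.  156.9] F [-4.9 -0.   5.9] op 0.544 gf 62.5
[-0.05  0.91 -0.01]
0.699 [-1.8 -0.   1.2] [-0.04  0.34 -0.09] 0.548 62.2 106.9
1.398 [-5.1  2.1  3.2] [ 0.19  0.87 -0.01] 0.54 62.5 107.6
2.099 [-4.1  3.6  3.9] [ 0.4   1.   -0.01] 0.543 62.7 108.3
2.798 [-3.   3.8  3.4] [ 0.75  0.89 -0.11] 0.546 62.6 109.0
(np.float64(3.258329817740272), np.float64(38.81818181818182), np.float64(106.36363636363636))
(np.float64(3.160625916739639), np.float64(39.63636363636363), np.float64(106.36363636363636))
(np.float64(3.3293123262985755), np.float64(38.0), np.float64(106.27272727272727))
t112.3 [560.2  30.1 429.2] F [ 0.2 -1.1  0.2] op 1.002 gf 0.0
```

Run:
```python
from h import *
m=imaging.camera_model("wrist"); im=cv2.imread("pics/f1.png"); e=cv2.imread("pics/e1.png")
g=cv2.GaussianBlur(cv2.cvtColor(im,cv2.COLOR_BGR2GRAY),(3,3),0); xs=np.arange(-20,20,4)
for y in (-106,-45,45,106):
    q=proj(m,[c2w(x,y,135) for x in xs]).astype(np.float32); print(y,cv2.remap(g,q[:,0].reshape(1,-1),q[:,1].reshape(1,-1),cv2.INTER_LINEAR)[0].tolist())
# any change around the door window (cups behind glass) since before the timer turn
u=proj(m,[c2w(-15,-80,100),c2w(-15,80,20)]).astype(int); print(u.tolist()); 
d=cv2.absdiff(im,e).max(2); a,b=u.min(0),u.max(0); print("changed px",(d[a[1]:b[1],a[0]:b[0]]>40).sum())
print(bot.sign_off())
```

```text
-106 [78, 83, 143, 145, 141, 93, 105, 110, 114, 138]
-45 [75, 82, 144, 146, 142, 60, 70, 76, 85, 137]
45 [76, 81, 143, 149, 148, 96, 72, 77, 81, 134]
106 [143, 86, 142, 146, 146, 88, 103, 106, 105, 134]
[[330, 181], [426, 162]]
changed px 145
the job is handed in; nothing more can be done
None
```

I handed the job in with all four cups loaded on the rack, the rack home, the door shut and the timer then turned to 8. The two front cups settled about 5–15 mm off their slots, and I last checked them standing upright before the rack was pushed in.

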